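# Shim the banding wheel's bare foot

## Task

The banding wheel rocks because one of its four foot arms, the one towards the robot, has lost its rubber foot and hangs clear of the bench. Slide the two long wooden slips under that bare arm end one by one, the second flat on top of the first, so that both lie well under it and fill the gap. Do not shove or tip the wheel, and leave the slips lying there.

Things in the scene. Friction and masses are not known exactly. Their poses are not given: they have to be found in the camera images.
- turntable: 4 kg banding wheel standing loose: a cross of four dark steel arms 36 mm wide, 30 to 48 mm above the bench, rounded ends (radius 18) 150 mm from the centre; above it a column, a white plate (radius 95, top at 142 mm) and a grey motor box. Three arms have 22 mm rubber feet, the -x arm none; it stays level unless pushed down there. Origin on the bench under the centre, x from the bare end to the centre
- bare_foot (a point): Centre of the underside of the bare arm end, a steel boss of 12 mm radius at the bottom, widening to 17 mm at 8 mm up. It hangs 22 mm above the bench with nothing below. Axes as the turntable's: x points inward along the arm, so a slip is slid in along +x. The two slips together are 20 mm thick.
- slip_a_center (a point): A pale wooden slip, a bar 150 mm long, 30 mm wide and 10 mm thick with half-round (5 mm radius) ends, 30 g, starting flat on the bench. The point is its centre, 5 mm above its underside; x along its length, z up. The two slips are alike and either may be used first.
- slip_b_center (a point): Like slip a: a pale wooden slip, a bar 150 mm long, 30 mm wide and 10 mm thick with half-round (5 mm radius) ends, 30 g, starting flat on the bench. The point is its centre, 5 mm above its underside; x along its length, z up. The two slips are alike and either may be used first.
Not all that is in view belongs to the job. Leave any pink look-alike of the part that bears slip_b_center alone.

How it is judged:
On the way, in this order (a step that is already met when the one before it is completed fails the run):
1. One slip, and only one, lies under the bare foot ((((x of bare_foot in the frame of slip_a_center between -0.07 and 0.07 m and y of bare_foot in the frame of slip_a_center between -0.014 and 0.014 m and height (world z) of slip_a_center below 0.021 m and angle between slip_a_center's own z axis and vertical below 0.1 rad) and not (x of bare_foot in the frame of slip_b_center between -0.07 and 0.07 m and y of bare_foot in the frame of slip_b_center between -0.014 and 0.014 m and height (world z) of slip_b_center below 0.021 m and angle between slip_b_center's own z axis and vertical below 0.1 rad)) or ((x of bare_foot in the frame of slip_b_center between -0.07 and 0.07 m and y of bare_foot in the frame of slip_b_center between -0.014 and 0.014 m and height (world z) of slip_b_center below 0.021 m and angle between slip_b_center's own z axis and vertical below 0.1 rad) and not (x of bare_foot in the frame of slip_a_center between -0.07 and 0.07 m and y of bare_foot in the frame of slip_a_center between -0.014 and 0.014 m and height (world z) of slip_a_center below 0.021 m and angle between slip_a_center's own z axis and vertical below 0.1 rad)))), for 0.2 s.
2. Both slips lie under the bare foot (x of bare_foot in the frame of slip_a_center between -0.07 and 0.07 m and y of bare_foot in the frame of slip_a_center between -0.014 and 0.014 m and height (world z) of each of slip_a_center, slip_b_center below 0.021 m and angle between each of slip_a_center, slip_b_center's own z axis and vertical below 0.1 rad and x of bare_foot in the frame of slip_b_center between -0.07 and 0.07 m and y of bare_foot in the frame of slip_b_center between -0.014 and 0.014 m), for 0.2 s.
At the end, for the whole second after the job is handed in: Both slips lie flat (within 0.1 rad), one on the other, under the bare foot: the foot's centre is over each slip, at least 5 mm inside its ends and 1 mm inside its long edges. The banding wheel stands at rest, level within 2 degrees and within 30 mm of where it was (all of step 2 and angle between turntable's own z axis and vertical below 0.035 rad and distance of turntable from where it was at the start of the episode below 0.03 m and linear speed of turntable below 0.02 m/s); the robot touches nothing.
It fails at once if The banding wheel is shoved more than 30 mm (distance of turntable from where it was at the start of the episode above 0.03 m).
It fails at once if The banding wheel is tipped by more than 0.25 rad (angle between turntable's own z axis and vertical above 0.25 rad).
It also fails if it takes over 61 s, if anything falls off the work surface, if the arm or the gripper's body presses on something with over 40 N, if the wrist force passes 120 N, or if a joint passes its speed limit or range.

## Robot

A 6-joint arm with a two-finger parallel gripper is mounted at the origin on the work surface. World frame = base frame: x ahead of the robot, y to its left, z up, the work surface at z = 0. Lengths are in m, angles in rad, forces in N, time in s.
With the tool pointing down it reaches from about 0.225 to 0.875 m from the base axis. Payload 3.4 kg.
Tool frame: the origin (TCP) lies between the finger pads; the fingertips stand 8 mm ahead of it and the grasp point (between the pads) lies 11 mm behind it; z points along the fingers, y is the line along which they close (so a half turn about z gives the same grasp; the last joint's range is limited). The gripper opens to 85 mm and grips with 20 to 120 N. Pads are 22 mm wide; open, the fingers measure 114 mm over their backs; the gripper's body (76 mm by 85 mm) begins 54 mm behind the grasp point. The pads swing forward as they close: fully open they stand 13 mm farther back than shut.
Start: joints at [1.226, 0.276, 1.505, -0, 1.361, -0.121], TCP at [0.128, 0.561, 0.239] pointing down, gripper open.
Joint ranges: [-2.89, 2.89], [-0.75, 2.08], [0.22, 2.7], [-1.18, 4.32], [0.11, 2.71], [-2.7, 2.7]. Speed limits (rad/s): [2.57, 2.57, 3.14, 3.14, 3.14, 3.14].

## Interface

Orientations are given as a unit quaternion [w, x, y, z].
In Python, from rig import manip, optics, finder gives the robot as it stands.
- The arm moves only by the tool servo_tool, never from a script. Its argument "increments" is a list of rows, each a list of 7 numbers: the shift along the tool's x, y, z in cm, then the turn, a rotation vector about the tool's x, y, z in degrees, then the closure, from -1 (fully open) to 1 (shut). In form: [[x, y, z, rx, ry, rz, gripper], ...]. A call has exactly 5 rows; each row shifts and turns the commanded pose from where the row before left it, along the tool's axes as they then stand; what a row does not reach is not made up. A row lasts 1/10 s, in which the tool goes at most 50 mm and 8.59 degrees, less where a joint would pass 70% of its speed; a pose out of reach is approached as far as the arm can. A call is refused whole if a number of a shift passes 5 or a number of a turn 8.59, either way. A call with a gripper value outside its range is refused whole. The fingers move at their own pace and stop on an object; "squeeze" is the grip in N (left out, the last holds). Time passes only in rows, so rows that do not move let the fingers close, or fill a call up. It gives the time, the measured TCP pose, the force, the opening and the grip force at its end, in the units of the state.
- manip.get_state(): the state, without advancing time (a new reading comes with each control period).
- optics.get_image(name): name is "side" or "top"; returns the picture (480x640x3 uint8, red, green, blue); there is no depth.
- optics.get_calibration(name): a dict with "fov_y" (degrees; the focal length in pixels is half the picture's height over the tangent of half this angle, whatever the lens; pixels are square), "cx", "cy" (the principal point, pixels), "world_to_cam" (4x4, takes a point from world to camera coordinates). Camera axes: x right, y down, z forward; pixel columns grow to the right and rows downward; lengths in m; the calibration is good to about 2 mm. A picture is of the moment at which its call begins. get_calibration takes no time and is no camera call.
- manip.sign_off(): hands the job in; it is judged then, once.
Trained networks look in the newest picture that a camera, given by its name, has taken for a name from the list of things; names that differ only in an ending like _2 or _b are one class to them, and where a whole thing is asked for, a point or a joint stands for the part that bears it (a point fixed in the world has none). Each returns a list of dicts, best first, with "p" (0 to 1); they miss things now and then, are a little off and sometimes report something else, mostly with a low value. They report only what shows in the picture. A call takes as long as a camera call. They do not tell look-alikes from the thing itself.
- finder.silhouettes(label, camera): "region" (480x640 bool, what is visible of it) and "box" ([centre column, centre row, width, height] in pixels, round what is visible of it).
- finder.tip_of(label, camera): "at" ([column, row] in pixels: a listed point, or the origin of a listed thing).
The state is a dict: "clock": time; "qpos": joint angles; "qd": joint speeds; "effort": joint torques, N m; "position": TCP position; "ee_rot": TCP orientation; "contact_force": force on the tool from outside, world axes, zero at the start; "moment": the same for the moment, N m; "width": finger opening in m; "gripper_force": force on a finger pad.
Only numpy, scipy, OpenCV 4.12 (cv2) and the standard library are available. Lean on these libraries where they do the work, as an engineer would, in place of code of your own. Each camera call takes 0.05 s, during which the arm holds its last target. There are 200 camera calls.

## Working session

There is one attempt and no reset: what is moved stays moved. The work goes in short steps, Python scripts to look and compute and a tool call to move; the robot and the scene stay as the last step left them, time stands still between calls to the robot, and variables do not carry over. Pictures are saved under pics/ and viewed, at most 10 in all, crops included, and the job is handed in when it is done.

Besides the shell and the picture viewer there is one more tool, called as a command line: name --pt "numbers of a row" for each row, then --argument value for the rest. servo_tool: Moves the arm, as the interface text tells. Its arguments: {"type":"object","properties":{"increments":{"type":"array","items":{"type":"array","items":{"type":"number"}}},"squeeze":{"type":"number"}},"required":["increments"]}

```bash
mkdir -p pics; cat > h.py <<'E'
import numpy as np, cv2
from rig import manip, optics, finder
def ray(cam,uv):
    c=optics.get_calibration(cam); f=240/np.tan(np.radians(c["fov_y"])/2)
    T=np.array(c["world_to_cam"]); R=T[:3,:3]; o=-R.T@T[:3,3]
    d=R.T@np.array([(uv[0]-c["cx"])/f,(uv[1]-c["cy"])/f,1]); return o,d
def onz(cam,uv,z):
    o,d=ray(cam,uv); return o+d*(z-o[2])/d[2]
def proj(cam,p):
    c=optics.get_calibration(cam); f=240/np.tan(np.radians(c["fov_y"])/2)
    q=np.array(c["world_to_cam"])@np.append(p,1); return np.array([c["cx"]+f*q[0]/q[2],c["cy"]+f*q[1]/q[2]])
def shot(cam,name):
    im=optics.get_image(cam); cv2.imwrite(f"pics/{name}.png",im[:,:,::-1]); return im
E
python3 - <<'E'
from h import *
for c in("top","side"):
    shot(c,c+"0"); print(c,ray(c,(320,240)))
    for l in("turntable","bare_foot","slip_a_center"):
        for r in finder.tip_of(l,c): print(l,"tip",np.round(r["at"],1),round(r["p"],2),onz(c,r["at"],{"bare_foot":.022,"turntable":0,"slip_a_center":.005}[l]).round(4))
    for r in finder.silhouettes("slip_a_center",c):
        m=r["region"].astype(np.uint8); (cc,wh,a)=cv2.minAreaRect(cv2.findNonZero(m)); print("sil",cc,wh,a,round(r["p"],2), onz(c,cc,.01).round(4))
        b=cv2.boxPoints((cc,wh,a)); print([onz(c,x,.005)[:2].round(3).tolist() for x in b])
print(manip.get_state())
E
```

```text
top (array([0.43910848, 0.04419736, 1.05255013]), array([ 0.09222474, -0.00629977, -0.99590786]))
turntable tip [329.6 148.2] 0.56 [0.7241 0.0154 0.    ]
bare_foot tip [303.4 215. ] 0.74 [0.5844 0.0696 0.022 ]
slip_a_center tip [492.5 281.7] 0.86 [ 0.4492 -0.3007  0.005 ]
sil (495.8302001953125, 284.14801025390625) (18.250186920166016, 76.11585998535156) 24.145544052124023 0.59 [ 0.4443 -0.3053  0.01  ]
[[0.385, -0.257], [0.52, -0.325], [0.505, -0.357], [0.37, -0.289]]
side (array([ 0.13949881, -0.89630646,  0.75146384]), array([ 0.32042825,  0.74968297, -0.57928204]))
turntable tip [389.1 233.4] 0.95 [0.7363 0.0236 0.    ]
bare_foot tip [330.5 233.8] 0.58 [0.5794 0.0615 0.022 ]
slip_a_center tip [348.3 352.5] 0.65 [ 0.4463 -0.3076  0.005 ]
sil (350.51287841796875, 353.65167236328125) (75.1883316040039, 15.770915985107422) 0.8680514097213745 0.97 [ 0.4469 -0.316   0.01  ]
[[0.374, -0.298], [0.39, -0.26], [0.526, -0.327], [0.505, -0.362]]
{'clock': 0.5, 'qpos': array([ 1.22603220e+00,  2.75928382e-01,  1.50495617e+00, -6.11033478e-06,
        1.36069940e+00, -1.20995181e-01]), 'qd': array([-0.00039427, -0.00066194, -0.00072255, -0.0004312 , -0.00116571,
        0.00027366]), 'effort': array([-2.36110545e-04, -4.16259384e+01, -2.45876294e+01,  9.84618083e-06,
        1.38740732e-03, -2.32042652e-05]), 'position': array([0.12760303, 0.56066955, 0.23928938]), 'ee_rot': array([3.91141044e-06, 1.11650557e-01, 9.93747530e-01, 3.54378496e-06]), 'contact_force': array([0.15044042, 0.14630961, 0.94835787]), 'moment': array([ 0.06523425, -0.0302005 ,  0.01004017]), 'gripper_force': 0.0, 'width': 0.08559664040014421}
```

View pics/top0.png

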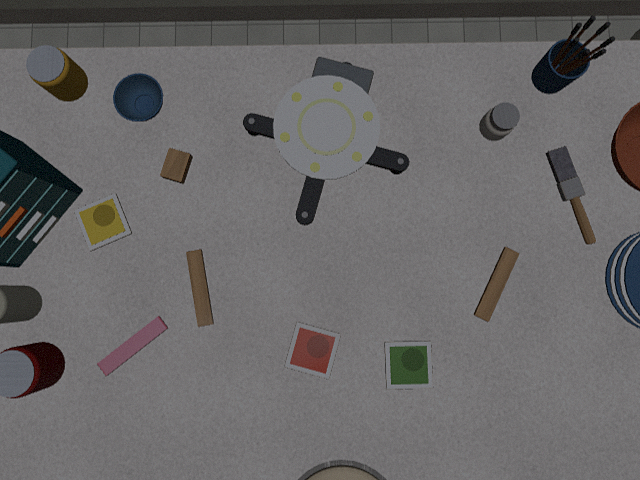

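View pics/side0.png

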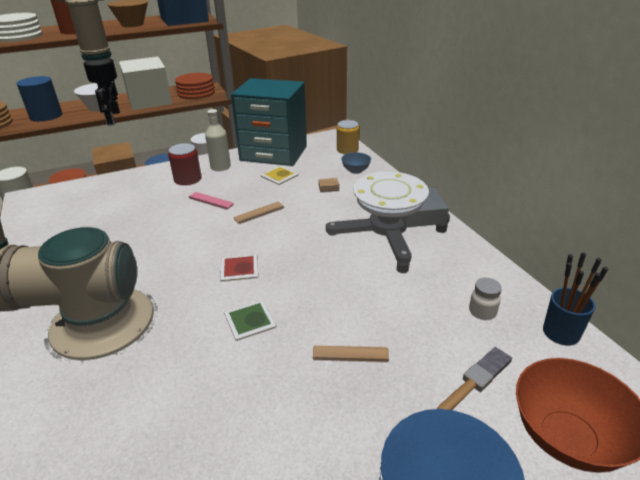

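The top view shows two pale wooden slips, at (200,288) and (496,284), plus the pink look-alike at (133,346), which stays put. The bare arm points at the robot and ends at about (305,216), with the plate centred at (327,127). I'll fit the geometry now.

```bash
cat > fit.py <<'E'
from h import *
from scipy.optimize import minimize
def slip_mask(im):
    hsv=cv2.cvtColor(im,cv2.COLOR_RGB2HSV)
    m=((hsv[...,0]>8)&(hsv[...,0]<22)&(hsv[...,1]>75)&(hsv[...,2]>60)).astype(np.uint8)
    return cv2.morphologyEx(m,cv2.MORPH_OPEN,np.ones((3,3)))
def blob(cam,im,near):
    n,lab,st,ce=cv2.connectedComponentsWithStats(slip_mask(im))
    i=1+np.argmin(np.linalg.norm(ce[1:]-near,axis=1)); return (lab==i)
def hull(cam,pts):
    return cv2.convexHull(np.array([proj(cam,p) for p in pts],np.float32))
def poly_mask(polys,S=4):
    m=np.zeros((480*S,640*S),np.uint8)
    for h in polys: cv2.fillConvexPoly(m,np.round(h*S).astype(np.int32),1)
    return cv2.resize(m.astype(np.float32),(640,480),interpolation=cv2.INTER_AREA)
def slip_polys(cam,q,z0=0.):
    x,y,a=q; c,s=np.cos(a),np.sin(a)
    return [hull(cam,[(x+c*u-s*v,y+s*u+c*v,z0+z) for u,z in((-.075,.005),(.075,.005),(-.070,0),(.07,0),(-.07,.01),(.07,.01),(-.0735,.0085),(.0735,.0085)) for v in(-.015,.015)])]
def arm_polys(cam,q,zs=(.048,)):
    x,y,a=q; out=[]
    for k in(0,1,-1):
        b=a+np.pi+k*np.pi/2; c,s=np.cos(b),np.sin(b); t=np.linspace(-np.pi/2,np.pi/2,15)
        P=[(.05,-.018),(.05,.018)]+[(.15+.018*np.cos(i),.018*np.sin(i)) for i in t]
        out.append(hull(cam,[(x+c*u-s*v,y+s*u+c*v,z) for u,v in P for z in zs]))
    return out
def fit(target,polyf,q0,ign=None):
    w=np.ones((480,640)) if ign is None else ~ign
    f=lambda q:np.sum(w*np.abs(poly_mask(polyf(q))-target))
    r=minimize(f,q0,method="Nelder-Mead",options=dict(initial_simplex=[q0]+[np.add(q0,d) for d in((.01,0,0),(0,.01,0),(0,0,.08))],xatol=1e-4,fatol=.1))
    return r.x,r.fun,target.sum()
E
cat > m.py <<'E'
from fit import *
T=optics.get_image("top");S=optics.get_image("side")
for nt,ns in(((200,288),(259,212)),((496,284),(350,353))):
    for cam,im,n in(("top",T,nt),("side",S,ns)):
        b=blob(cam,im,n); cc=cv2.minAreaRect(cv2.findNonZero(b.astype(np.uint8)))
        p=cv2.boxPoints(cc); w=[onz(cam,x,.008)[:2] for x in p]
        e=max(((w[1]-w[0]),(w[2]-w[1])),key=np.linalg.norm)
        q0=np.append(onz(cam,cc[0],.008)[:2],np.arctan2(e[1],e[0]))
        q,f,s=fit(b.astype(float),lambda q:slip_polys(cam,q),q0); print(cam,q.round(4),f,s)
g=T.max(axis=2); dark=(g<75).astype(float)
tt=[]
# plate ellipse (z=.142)
white=((T.min(axis=2)>150)).astype(np.uint8)
roi=np.zeros((480,640),bool);cv2.circle(r:=np.zeros((480,640),np.uint8),(327,150),115,1,-1);roi=r>0
q0=np.array([.724,.0154,np.arctan2(.0154-.0696,.724-.5844)])
plate=poly_mask([hull("top",[(q0[0]+.097*np.cos(t),q0[1]+.097*np.sin(t),.142) for t in np.linspace(0,6.28,60)])])>0
box=np.zeros((480,640),bool); box[50:98,300:385]=True
ign=cv2.dilate((plate).astype(np.uint8),np.ones((5,5)))>0
ign|=~roi|box
for th in(50,65,80):
    d=(g<th).astype(float)*~ign
    q,f,s=fit(d,lambda q:arm_polys("top",q,(.048,.034)),q0,ign); print("tt",th,q.round(4),f,s,"foot",(q[:2]-.15*np.array([np.cos(q[2]),np.sin(q[2])])).round(4))
vis=T.copy()
for h in arm_polys("top",q): cv2.polylines(vis,[np.round(h*8).astype(np.int32)],True,(255,0,0),1,shift=3)
a=cv2.resize(vis[50:250,220:430],None,fx=2.8,fy=2.8); cv2.imwrite("pics/fit.png",a[:,:,::-1])
E
python3 m.py
```

```text
top [ 0.4446  0.2765 -2.9715] 156.5625 1099.0
side [0.4499 0.2763 0.2506] 139.5 286.0Traceback (most recent call last):
  File "m.py", line 9, in <module>
    q,f,s=fit(b.astype(float),lambda q:slip_polys(cam,q),q0); print(cam,q.round(4),f,s)
          ~~~^^^^^^^^^^^^^^^^^^^^^^^^^^^^^^^^^^^^^^^^^^^^^^^
  File "fit.py", line 29, in fit
    r=minimize(f,q0,method="Nelder-Mead",options=dict(initial_simplex=[q0]+[np.add(q0,d) for d in((.01,0,0),(0,.01,0),(0,0,.08))],xatol=1e-4,fatol=.1))
    res = _minimize_neldermead(fun, x0, args, callback, bounds=bounds,
                               **options)
    fxr = func(xr)
    fx = function(np.copy(x), *(wrapper_args + args))
  File "fit.py", line 28, in <lambda>
    f=lambda q:np.sum(w*np.abs(poly_mask(polyf(q))-target))
                                         ~~~~~^^^
  File "m.py", line 9, in <lambda>
    q,f,s=fit(b.astype(float),lambda q:slip_polys(cam,q),q0); print(cam,q.round(4),f,s)
                                       ~~~~~~~~~~^^^^^^^
  File "fit.py", line 18, in slip_polys
    return [hull(cam,[(x+c*u-s*v,y+s*u+c*v,z0+z) for u,z in((-.075,.005),(.075,.005),(-.070,0),(.07,0),(-.07,.01),(.07,.01),(-.0735,.0085),(.0735,.0085)) for v in(-.015,.015)])]
            ~~~~^^^^^^^^^^^^^^^^^^^^^^^^^^^^^^^^^^^^^^^^^^^^^^^^^^^^^^^^^^^^^^^^^^^^^^^^^^^^^^^^^^^^^^^^^^^^^^^^^^^^^^^^^^^^^^^^^^^^^^^^^^^^^^^^^^^^^^^^^^^^^^^^^^^^^^^^^^^^^^^^
  File "fit.py", line 11, in hull
    return cv2.convexHull(np.array([proj(cam,p) for p in pts],np.float32))
                                    ~~~~^^^^^^^
  File "h.py", line 10, in proj
    c=optics.get_calibration(cam); f=240/np.tan(np.radians(c["fov_y"])/2)
ValueError: time passes only in moves, steps and waits
```

```bash
python3 - <<'E'
s=open('h.py').read()
s=s.replace('def ray(','import functools\n@functools.cache\ndef cal(c): return optics.get_calibration(c)\ndef ray(').replace('c=optics.get_calibration(cam)','c=cal(cam)')
open('h.py','w').write(s)
m=open('fit.py').read().replace('[...,1]>75','[...,1]>45').replace('[...,2]>60','[...,2]>50')
open('fit.py','w').write(m)
E
python3 m.py; python3 -c "
from h import *;print(cal('top'));im=cv2.imread('pics/top0.png');print(cv2.cvtColor(im,cv2.COLOR_BGR2HSV)[288,190:215].tolist())"
```

```text
top [ 0.4448  0.2769 -2.9715] 82.4375 1173.0
side [0.4484 0.272  0.1838] 49.5 382.0
top [ 0.4447 -0.3088 -0.4645] 123.25 1173.0
side [ 0.4495 -0.3113 -0.477 ] 82.8125 1071.0
tt 50 [ 0.724   0.0246 -0.2821] 276.875 1786.0 foot [0.58   0.0664]
tt 65 [ 0.7239  0.0243 -0.2848] 234.125 1844.0 foot [0.5799 0.0664]
tt 80 [ 0.7239  0.0243 -0.2845] 225.3125 1919.0 foot [0.5799 0.0664]
{'fov_y': 48.83142903382404, 'cx': 313.4016364285348, 'cy': 232.12636974571703, 'world_to_cam': array([[-0.01264013, -0.99989289, -0.00737738,  0.05750808],
       [-0.9941584 ,  0.01335785, -0.1071011 ,  0.54868227],
       [ 0.10718817,  0.00598051, -0.99422077,  0.99913564],
       [ 0.        ,  0.        ,  0.        ,  1.        ]])}
[[160, 7, 114], [12, 36, 105], [14, 115, 89], [16, 103, 97], [15, 103, 92], [16, 98, 96], [15, 86, 101], [15, 95, 99], [14, 91, 101], [17, 103, 94], [13, 100, 97], [17, 105, 92], [14, 89, 92], [14, 106, 91], [14, 104, 83], [15, 108, 87], [18, 114, 87], [11, 104, 54], [30, 6, 88], [156, 11, 117], [135, 4, 116], [135, 9, 116], [0, 2, 112], [120, 2, 119], [15, 9, 112]]
```

View pics/fit.png

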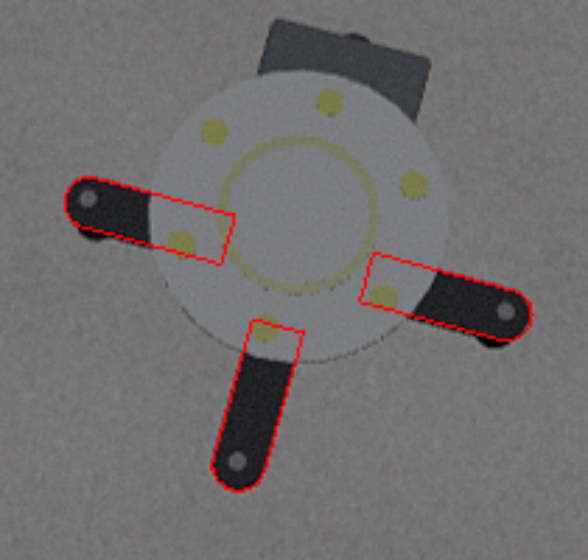

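The fit outline matches all three visible arm ends. The foot is at (0.580, 0.066) and the inward yaw is -0.284. I'll take slip A first, at (0.446, 0.275) with yaw 0.175, which is pixel (200,288) and clearly wood-coloured.

```bash
cat > go.py <<'E'
import sys
from h import *
from scipy.spatial.transform import Rotation as Ro
# usage: x y z yaw_of_slip_axis ; prints shift in tool cm (old frame), then turn in deg
s=manip.get_state(); w,x,y,z=s["ee_rot"]; R=Ro.from_quat([x,y,z,w]).as_matrix()
g=np.array([float(v) for v in sys.argv[1:4]]); yaw=float(sys.argv[4])
c,n=np.cos(yaw),np.sin(yaw); G=np.array([[-c,-n,0],[-n,c,0],[0,0,-1]]).T
print("t",s["clock"],"pos",s["position"].round(4),"shift",(R.T@(g-s["position"])*100).round(2),"turn",np.degrees(Ro.from_matrix(R.T@G).as_rotvec()).round(2),"F",s["contact_force"].round(1),"w",round(s["width"],4))
E
python3 go.py .392 .265 .1 .175
```

```text
t 0.7 pos [0.1276 0.5607 0.2393] shift [-32.34 -22.96  13.93] turn [  0.     0.   -22.85] F [-0.2 -0.5  0.2] w 0.0852
```

servo_tool --pt "-3.23 -2.3 0.8 0 0 0 -1" --pt "-3.23 -2.3 0.8 0 0 0 -1" --pt "-3.23 -2.3 0.8 0 0 0 -1" --pt "-3.23 -2.3 0.8 0 0 0 -1" --pt "-3.23 -2.3 0.8 0 0 0 -1" --squeeze 40

```text
clock: 1.2
position: [0.2604, 0.4116, 0.1992]
ee_rot: [0.0, 0.111, 0.994, 0.0]
contact_force: [-0.3, 0.5, 0.2]
width: 0.0855
gripper_force: 0.0
```

servo_tool --pt "-3.23 -2.3 2 0 0 0 -1" --pt "-3.23 -2.3 2 0 0 0 -1" --pt "-3.23 -2.3 2 0 0 0 -1" --pt "-3.23 -2.3 2 0 0 0 -1" --pt "-3.23 -2.3 2 0 0 0 -1"

```text
clock: 1.7
position: [0.3927, 0.2636, 0.0989]
ee_rot: [0.001, 0.112, 0.994, 0.0]
contact_force: [-0.2, 0.7, 0.6]
width: 0.0856
gripper_force: 0.0
```

servo_tool --pt "0 0 0 0 0 -7.6 -1" --pt "0 0 0 0 0 -7.6 -1" --pt "0 0 0 0 0 -7.6 -1" --pt "0 0 0 0 0 0 -1" --pt "0 0 0 0 0 0 -1"

```text
clock: 2.2
position: [0.3916, 0.2648, 0.0994]
ee_rot: [0.0, -0.086, 0.996, 0.0]
contact_force: [-0.6, 0.0, 1.1]
width: 0.0851
gripper_force: 0.0
```

```bash
python3 go.py .392 .265 .012 .175; python3 -c "
from h import *
T=shot('top','top1')
p=manip.get_state()['position'];print(proj('top',p))
cv2.imwrite('pics/c1.png',cv2.resize(T[180:400,100:340],None,fx=2.5,fy=2.5)[:,:,::-1])"
```

```text
t 2.2 pos [0.3916 0.2648 0.0994] shift [-0.04  0.01  8.74] turn [ 0.01  0.02 -0.2 ] F [-0.6  0.   1.1] w 0.0851
[194.08283698 317.43335699]
```

View pics/c1.png

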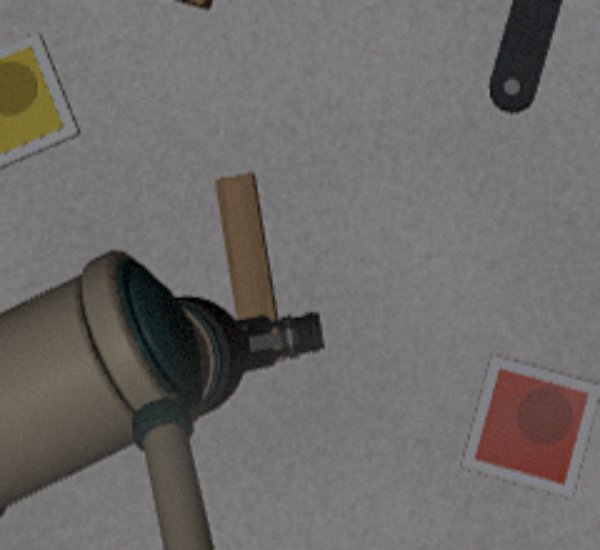

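The crop shows the open gripper straddling the slip's near end, with pads at about (265,340) in the crop. Next is descend and close.

servo_tool --pt "0 0 2.9 0 0 0 -1" --pt "0 0 2.9 0 0 0 -1" --pt "0 0 2 0 0 0 -1" --pt "0 0 1.1 0 0 0 -1" --pt "0 0 0 0 0 0 -1"

```text
clock: 2.75
position: [0.3907, 0.2645, 0.0092]
ee_rot: [-0.001, -0.087, 0.996, -0.0]
contact_force: [-0.2, -0.0, 0.1]
width: 0.0856
gripper_force: 0.0
```

servo_tool --pt "0 0 0 0 0 0 1" --pt "0 0 0 0 0 0 1" --pt "0 0 0 0 0 0 1" --pt "0 0 0 0 0 0 1" --pt "0 0 0 0 0 0 1"

```text
clock: 3.25
position: [0.3921, 0.265, 0.0112]
ee_rot: [0.001, -0.087, 0.996, 0.0]
contact_force: [0.3, 0.6, 4.9]
width: 0.0286
gripper_force: 39.5
```

servo_tool --pt "0 0 -1 0 0 0 1" --pt "0 0 -1 0 0 0 1" --pt "0 0 -1 0 0 0 1" --pt "0 0 0 0 0 0 1" --pt "0 0 0 0 0 0 1"

```text
clock: 3.75
position: [0.3918, 0.2649, 0.0408]
ee_rot: [0.001, -0.087, 0.996, 0.0]
contact_force: [0.2, 0.5, -1.0]
width: 0.0283
gripper_force: 39.7
```

```bash
python3 go.py .413 .115 .041 -.284
```

```text
t 3.75 pos [0.3918 0.2649 0.0408] shift [  0.5  -15.13  -0.03] turn [ 0.04  0.06 26.25] F [ 0.2  0.5 -1. ] w 0.0283
```

servo_tool --pt "0.1 -3.0 0 0 0 0 1" --pt "0.1 -3.0 0 0 0 0 1" --pt "0.1 -3.0 0 0 0 0 1" --pt "0.1 -3.0 0 0 0 0 1" --pt "0.1 -3.1 0 0 0 0 1"

```text
clock: 4.25
position: [0.4124, 0.1141, 0.04]
ee_rot: [-0.0, -0.087, 0.996, 0.0]
contact_force: [1.5, -0.4, -0.0]
width: 0.0285
gripper_force: 39.7
```

servo_tool --pt "0 0 0 0 0 6.5 1" --pt "0 0 0 0 0 6.5 1" --pt "0 0 0 0 0 6.5 1" --pt "0 0 0 0 0 6.7 1" --pt "0 0 0 0 0 0 1"

```text
clock: 4.75
position: [0.4124, 0.115, 0.0399]
ee_rot: [-0.0, 0.141, 0.99, -0.0]
contact_force: [-0.3, -0.3, -0.1]
width: 0.0284
gripper_force: 39.8
```

```bash
cat > see.py <<'E'
import sys
from fit import *
# where is the held slip: args name, z of underside
T=shot("top",sys.argv[1]);S=shot("side",sys.argv[1]+"s"); s=manip.get_state(); p=s["position"]; z0=float(sys.argv[2])
w,x,y,z=s["ee_rot"]; yaw=np.pi/2-2*np.arctan2(x,y); yaw=np.arctan2(2*x*y,2*x*x-1)+np.pi; yaw=(yaw+np.pi/2)%np.pi-np.pi/2
d=float(sys.argv[3]) if len(sys.argv)>3 else .055
q0=np.array([p[0]+d*np.cos(yaw),p[1]+d*np.sin(yaw),yaw]); print("pos",p.round(4),"yaw",yaw.round(4))
F=np.array([.58,.0664]);a=-.284;u=np.array([np.cos(a),np.sin(a)]);n=np.array([-u[1],u[0]])
for cam,im in(("top",T),("side",S)):
    b=blob(cam,im,proj(cam,[q0[0]+.03*np.cos(yaw),q0[1]+.03*np.sin(yaw),z0+.01]))
    # ignore where the gripper hides the slip: outer 45 mm
    ign=poly_mask([hull(cam,[(p[0]+c*np.cos(yaw)-v*np.sin(yaw),p[1]+c*np.sin(yaw)+v*np.cos(yaw),z0+h) for c in(-.05,.04) for v in(-.06,.06) for h in(0,.03)])])>0
    q,f,t=fit(b.astype(float),lambda q:slip_polys(cam,q,z0),q0,ign)
    r=q[:2]-F; print(cam,q.round(4),"err",round(f),t,"centre rel foot: along",(r@u*1000).round(1),"across",(r@n*1000).round(1),"yaw err",round(q[2]-a,3),"grip->centre",np.linalg.norm(q[:2]-p[:2]).round(4))
E
python3 see.py a1 .03
```

```text
pos [0.4125 0.1151 0.04  ] yaw -0.2808
top [ 0.4623  0.1016 -0.2857] err 135 590.0 centre rel foot: along -122.8 across 0.8 yaw err -0.002 grip->centre 0.0517
side [ 0.467   0.0953 -0.2812] err 35 411.0 centre rel foot: along -116.6 across -3.9 yaw err 0.003 grip->centre 0.058
```

servo_tool --pt "0 0 1 0 0 0 1" --pt "0 0 1 0 0 0 1" --pt "0 0 0.7 0 0 0 1" --pt "0 0 0 0 0 0 1" --pt "0 0 0 0 0 0 1"

```text
clock: 5.35
position: [0.4124, 0.1152, 0.0128]
ee_rot: [-0.001, 0.141, 0.99, -0.0]
contact_force: [0.0, -0.3, -0.1]
width: 0.0285
gripper_force: 39.8
```

servo_tool --pt "-1.2 0 0 0 0 0 1" --pt "-1.2 0 0 0 0 0 1" --pt "-1.2 0 0 0 0 0 1" --pt "-1.2 0 0 0 0 0 1" --pt "-1.2 0 0 0 0 0 1"

```text
clock: 5.85
position: [0.4719, 0.098, 0.0134]
ee_rot: [0.0, 0.141, 0.99, 0.0]
contact_force: [0.2, -0.4, -0.0]
width: 0.0287
gripper_force: 39.8
```

servo_tool --pt "-1.3 0 0 0 0 0 1" --pt "-1.3 0 0 0 0 0 1" --pt "-1.3 0 0 0 0 0 1" --pt "-1.3 0 0 0 0 0 1" --pt "-1.3 0 0 0 0 0 1"

```text
clock: 6.35
position: [0.5338, 0.0799, 0.0132]
ee_rot: [-0.0, 0.141, 0.99, 0.0]
contact_force: [0.5, -0.5, 0.1]
width: 0.0284
gripper_force: 39.8
```

```bash
python3 go.py .5275 .0818 .011 -.284; python3 -c "
from h import *
S=shot('side','s2');cv2.imwrite('pics/c2.png',cv2.resize(S[150:300,240:440],None,fx=3,fy=3)[:,:,::-1])"
```

```text
t 6.35 pos [0.5338 0.0799 0.0132] shift [0.66 0.   0.22] turn [ 0.   -0.    0.05] F [ 0.5 -0.5  0.1] w 0.0284
```

View pics/c2.png

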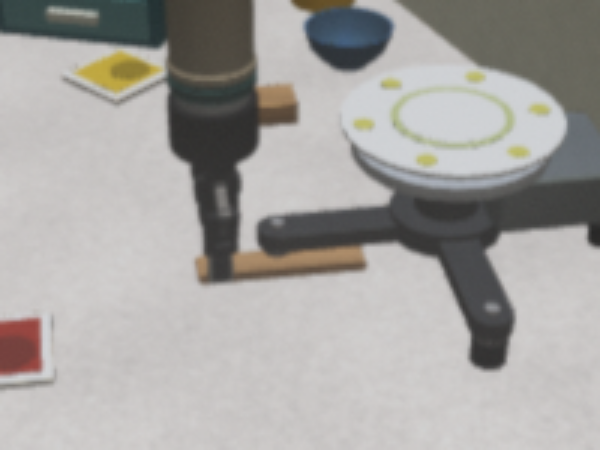

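The side crop shows the slip running under the bare arm with the gripper clear of the arm end. I'll lower it, release, and head for slip B.

servo_tool --pt "0 0 0.15 0 0 0 1" --pt "0 0 0 0 0 0 1" --pt "0 0 0 0 0 0 -1" --pt "0 0 0 0 0 0 -1" --pt "0 0 0 0 0 0 -1"

```text
clock: 6.9
position: [0.5324, 0.0804, 0.0119]
ee_rot: [-0.0, 0.141, 0.99, 0.0]
contact_force: [-0.1, -0.4, -0.0]
width: 0.0708
gripper_force: 0.0
```

servo_tool --pt "0 0 0 0 0 0 -1" --pt "0 0 -2 0 0 0 -1" --pt "0 0 -3 0 0 0 -1" --pt "2 0 -3 0 0 0 -1" --pt "3 0 -2 0 0 0 -1"

```text
clock: 7.4
position: [0.4868, 0.0941, 0.1138]
ee_rot: [0.002, 0.142, 0.99, 0.0]
contact_force: [-0.5, 0.3, 1.5]
width: 0.0855
gripper_force: 0.0
```

```bash
python3 see.py a2 0 .07; python3 go.py .398 -.284 .1 -.47; python3 -c "
from fit import *
T=cv2.imread('pics/a2.png')[:,:,::-1].copy();b=blob('top',T,(496,284));q,f,t=fit(b*1.,lambda q:slip_polys('top',q),np.array([.4447,-.3088,-.4645]));print('B',q,f,t)"
```

```text
pos [0.4824 0.095  0.1142] yaw -0.2822
top [0.4788 0.097  0.7274] err 75 12.0 centre rel foot: along -105.7 across 1.0 yaw err 1.011 grip->centre 0.0041
side [ 0.5867  0.0643 -0.295 ] err 61 480.0 centre rel foot: along 7.1 across -0.1 yaw err -0.011 grip->centre 0.1088
t 7.5 pos [0.4824 0.095  0.1142] shift [ -2.45 -38.76   1.38] turn [ 0.06  0.05 10.76] F [-0.2  0.4 -1.3] w 0.0852
B [ 0.44414987 -0.30931889 -0.46582062] 128.0625 1171.0
```

servo_tool --pt "-0.2 -3.9 0 0 0 0 -1" --pt "-0.2 -3.9 0 0 0 0 -1" --pt "-0.2 -3.9 0 0 0 0 -1" --pt "-0.2 -3.9 0 0 0 0 -1" --pt "-0.2 -3.9 0 0 0 0 -1"

```text
clock: 8.0
position: [0.4396, -0.0973, 0.1115]
ee_rot: [0.0, 0.141, 0.99, -0.0]
contact_force: [1.0, -0.0, -0.9]
width: 0.0854
gripper_force: 0.0
```

servo_tool --pt "-0.2 -3.9 0 0 0 0 -1" --pt "-0.2 -3.9 0 0 0 0 -1" --pt "-0.2 -3.8 0 0 0 0 -1" --pt "-0.2 -3.8 0 0 0 0 -1" --pt "-0.2 -3.7 0 0 0 0 -1"

```text
clock: 8.5
position: [0.3956, -0.2838, 0.1114]
ee_rot: [0.0, 0.141, 0.99, 0.0]
contact_force: [0.8, 0.5, 0.3]
width: 0.0852
gripper_force: 0.0
```

servo_tool --pt "0 0 0 0 0 5.3 -1" --pt "0 0 0 0 0 5.3 -1" --pt "0 0 0 0 0 0 -1" --pt "0 0 0 0 0 0 -1" --pt "0 0 0 0 0 0 -1"

```text
clock: 9.0
position: [0.3962, -0.2818, 0.1116]
ee_rot: [-0.0, 0.231, 0.973, 0.0]
contact_force: [0.3, -0.8, -0.5]
width: 0.0852
gripper_force: 0.0
```

```bash
python3 go.py .3945 -.284 .014 -.466
```

```text
t 9.0 pos [ 0.3962 -0.2818  0.1116] shift [ 0.05 -0.27  9.76] turn [ 0.01 -0.01 -0.02] F [ 0.3 -0.8 -0.5] w 0.0852
```

servo_tool --pt "0 -0.3 3 0 0 0 -1" --pt "0 0 3 0 0 0 -1" --pt "0 0 2.5 0 0 0 -1" --pt "0 0 1.3 0 0 0 -1" --pt "0 0 0 0 0 0 -1"

```text
clock: 9.5
position: [0.3938, -0.2833, 0.0121]
ee_rot: [-0.002, 0.231, 0.973, 0.001]
contact_force: [-0.3, 0.8, 0.8]
width: 0.0855
gripper_force: 0.0
```

servo_tool --pt "0 0 0 0 0 0 1" --pt "0 0 0 0 0 0 1" --pt "0 0 0 0 0 0 1" --pt "0 0 0 0 0 0 1" --pt "0 0 0 0 0 0 1"

```text
clock: 10.0
position: [0.3953, -0.2851, 0.0148]
ee_rot: [0.001, 0.232, 0.973, -0.0]
contact_force: [-0.7, -0.3, 4.3]
width: 0.028
gripper_force: 39.0
```

```bash
python3 go.py .408 .1166 .06 -.284
```

```text
t 10.0 pos [ 0.3953 -0.2851  0.0148] shift [16.98 36.42 -4.56] turn [ -0.03   0.1  -10.54] F [-0.7 -0.3  4.3] w 0.028
```

The pads may hold only the slip's top edge, so I'll regrip a little lower.

servo_tool --pt "0 0 0 0 0 0 -0.2" --pt "0 0 0 0 0 0 -0.2" --pt "0 0 0.3 0 0 0 -0.2" --pt "0 0 0 0 0 0 -0.2" --pt "0 0 0 0 0 0 -0.2"

```text
clock: 10.5
position: [0.3946, -0.2845, 0.0105]
ee_rot: [-0.0, 0.232, 0.973, 0.0]
contact_force: [-0.4, -0.1, -0.2]
width: 0.0512
gripper_force: 0.0
```

servo_tool --pt "0 0 0 0 0 0 1" --pt "0 0 0 0 0 0 1" --pt "0 0 0 0 0 0 1" --pt "0 0 0 0 0 0 1" --pt "0 0 0 0 0 0 1"

```text
clock: 11.0
position: [0.3949, -0.2848, 0.0109]
ee_rot: [0.0, 0.232, 0.973, -0.0]
contact_force: [-0.5, -0.1, 2.6]
width: 0.0286
gripper_force: 39.7
```

servo_tool --pt "0 0 -0.5 0 0 0 1" --pt "0 0 -1 0 0 0 1" --pt "0 0 -1.5 0 0 0 1" --pt "0 0 -1 0 0 0 1" --pt "0 0 0 0 0 0 1"

```text
clock: 11.5
position: [0.3958, -0.2856, 0.0525]
ee_rot: [0.002, 0.232, 0.973, -0.001]
contact_force: [-0.6, -0.4, -0.1]
width: 0.0287
gripper_force: 39.5
```

```bash
python3 go.py .408 .1166 .06 -.284
```

```text
t 11.5 pos [ 0.3958 -0.2856  0.0525] shift [17.05 36.44 -0.85] turn [ -0.08   0.2  -10.55] F [-0.6 -0.4 -0.1] w 0.0287
```

servo_tool --pt "1.7 3.64 0 0 0 0 1" --pt "1.7 3.64 0 0 0 0 1" --pt "1.7 3.64 0 0 0 0 1" --pt "1.7 3.64 0 0 0 0 1" --pt "1.7 3.64 0 0 0 0 1"

```text
clock: 12.0
position: [0.4006, -0.0824, 0.0506]
ee_rot: [-0.0, 0.232, 0.973, 0.0]
contact_force: [0.3, 0.6, -0.5]
width: 0.0285
gripper_force: 39.5
```

servo_tool --pt "1.7 3.64 0 0 0 0 1" --pt "1.7 3.64 0 0 0 0 1" --pt "1.7 3.64 0 0 0 0 1" --pt "1.7 3.64 0 0 0 0 1" --pt "1.7 3.64 0 0 0 0 1"

```text
clock: 12.5
position: [0.407, 0.1185, 0.0507]
ee_rot: [-0.0, 0.232, 0.973, 0.0]
contact_force: [0.9, -0.6, -0.9]
width: 0.0286
gripper_force: 39.5
```

servo_tool --pt "0 0 0 0 0 -5.3 1" --pt "0 0 0 0 0 -5.3 1" --pt "0 0 0 0 0 0 1" --pt "0 0 0 0 0 0 1" --pt "0 0 0 0 0 0 1"

```text
clock: 13.0
position: [0.4072, 0.1165, 0.0507]
ee_rot: [-0.0, 0.142, 0.99, 0.0]
contact_force: [0.8, 0.3, -0.2]
width: 0.0288
gripper_force: 39.6
```

```bash
python3 see.py b1 .042; python3 go.py .408 .1166 .0225 -.284
```

```text
pos [0.4073 0.1165 0.0508] yaw -0.2848
top [ 0.4922  0.0935 -0.3208] err 144 928.0 centre rel foot: along -91.9 across 1.4 yaw err -0.037 grip->centre 0.0879
side [ 0.4638  0.0964 -0.2829] err 33 421.0 centre rel foot: along -119.9 across -3.8 yaw err 0.001 grip->centre 0.06
t 13.1 pos [0.4073 0.1165 0.0508] shift [-0.06  0.03  2.83] turn [ 0.   -0.01 -0.04] F [ 0.4 -0.7 -0.3] w 0.0287
```

servo_tool --pt "0 0 1 0 0 0 1" --pt "0 0 1 0 0 0 1" --pt "0 0 0.7 0 0 0 1" --pt "0 0 0 0 0 0 1" --pt "0 0 0 0 0 0 1"

```text
clock: 13.6
position: [0.4071, 0.1168, 0.0233]
ee_rot: [-0.001, 0.141, 0.99, -0.0]
contact_force: [0.2, -0.1, 0.2]
width: 0.0287
gripper_force: 39.6
```

servo_tool --pt "0 0 0.1 0 0 0 1" --pt "0 0 0 0 0 0 1" --pt "0 0 0 0 0 0 1" --pt "0 0 0 0 0 0 1" --pt "0 0 0 0 0 0 1"

```text
clock: 14.1
position: [0.4074, 0.1169, 0.0229]
ee_rot: [0.0, 0.141, 0.99, 0.0]
contact_force: [0.3, 0.1, -0.5]
width: 0.0286
gripper_force: 39.6
```

servo_tool --pt "0 0 0.1 0 0 0 1" --pt "0 0 0 0 0 0 1" --pt "0 0 0 0 0 0 1" --pt "0 0 0 0 0 0 1" --pt "0 0 0 0 0 0 1"

```text
clock: 14.6
position: [0.4074, 0.1169, 0.0218]
ee_rot: [0.0, 0.141, 0.99, 0.0]
contact_force: [-0.7, -0.2, -0.1]
width: 0.0287
gripper_force: 39.6
```

servo_tool --pt "-0.5 0 0.05 0 0 0 1" --pt "-0.8 0 0 0 0 0 1" --pt "-0.8 0 0 0 0 0 1" --pt "-0.8 0 0 0 0 0 1" --pt "-0.6 0 0 0 0 0 1"

```text
clock: 15.1
position: [0.4423, 0.1068, 0.0213]
ee_rot: [0.0, 0.141, 0.99, 0.0]
contact_force: [0.9, -0.1, -0.5]
width: 0.0288
gripper_force: 39.6
```

servo_tool --pt "-0.6 0 0 0 0 0 1" --pt "-0.6 0 0 0 0 0 1" --pt "-0.6 0 0 0 0 0 1" --pt "-0.6 0 0 0 0 0 1" --pt "-0.6 0 0 0 0 0 1"

```text
clock: 15.6
position: [0.4702, 0.0986, 0.0213]
ee_rot: [-0.0, 0.141, 0.99, 0.0]
contact_force: [-1.0, -0.2, 0.1]
width: 0.0287
gripper_force: 39.6
```

```bash
python3 go.py .5227 .083 .0215 -.284; python3 -c "
from h import *
S=shot('side','s3');cv2.imwrite('pics/c3.png',cv2.resize(S[180:280,270:400],None,fx=5,fy=5)[:,:,::-1])"
```

```text
t 15.6 pos [0.4702 0.0986 0.0213] shift [-5.48 -0.03 -0.02] turn [ 0.   -0.    0.05] F [-1.  -0.2  0.1] w 0.0287
```

View pics/c3.png

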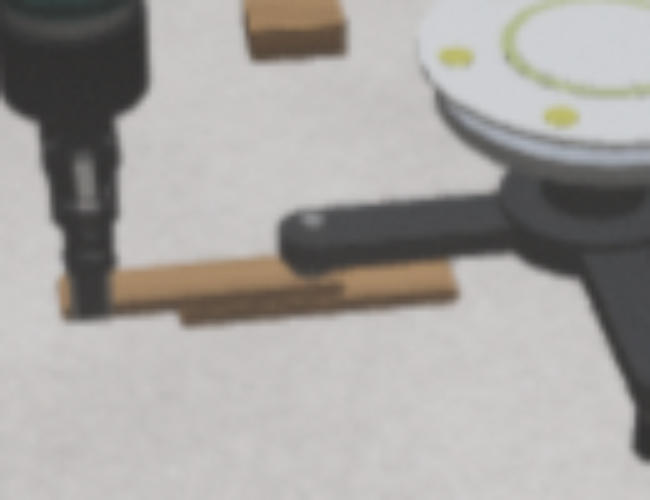

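The side crop shows B's nose at (343,290), lying on A and already under the arm end at (300,250), with no contact force. I'll push it further in.

servo_tool --pt "-0.7 0 0 0 0 0 1" --pt "-0.7 0 0 0 0 0 1" --pt "-0.7 0 0 0 0 0 1" --pt "-0.7 0 0 0 0 0 1" --pt "-0.8 0 0 0 0 0 1"

```text
clock: 16.15
position: [0.5048, 0.0885, 0.0213]
ee_rot: [-0.0, 0.141, 0.99, 0.0]
contact_force: [-0.4, -0.4, 0.5]
width: 0.0286
gripper_force: 39.6
```

servo_tool --pt "0 0 0.05 0 0 0 1" --pt "0 0 0 0 0 0 1" --pt "0 0 0 0 0 0 1" --pt "0 0 0 0 0 0 0.3" --pt "0 0 0 0 0 0 -0.3"

```text
clock: 16.65
position: [0.5036, 0.0888, 0.0207]
ee_rot: [-0.0, 0.141, 0.99, -0.0]
contact_force: [0.3, 0.5, 0.1]
width: 0.0433
gripper_force: 0.0
```

servo_tool --pt "0 0 0 0 0 0 -0.6" --pt "0 0 0 0 0 0 -1" --pt "0 0 0 0 0 0 -1" --pt "0 0 0 0 0 0 -1" --pt "0 0 -2 0 0 0 -1"

```text
clock: 17.15
position: [0.5022, 0.0885, 0.0391]
ee_rot: [-0.003, 0.141, 0.99, -0.0]
contact_force: [0.1, 0.2, 0.4]
width: 0.0854
gripper_force: 0.0
```

servo_tool --pt "0 0 -3 0 0 0 -1" --pt "0 0 -3 0 0 0 -1" --pt "3 0 -3 0 0 0 -1" --pt "4 0 -2 0 0 0 -1" --pt "4 0 0 0 0 0 -1"

```text
clock: 17.65
position: [0.3999, 0.1198, 0.1534]
ee_rot: [0.003, 0.142, 0.99, 0.001]
contact_force: [0.6, 0.7, -0.1]
width: 0.0852
gripper_force: 0.0
```

```bash
sed -i 's/^    ign=.*/    ign=None/' see.py; python3 see.py b2 .01 .155; python3 -c "
from h import *
S=cv2.imread('pics/b2s.png');T=cv2.imread('pics/b2.png');cv2.imwrite('pics/c4.png',np.hstack([cv2.resize(S[180:280,270:400],(520,400)),cv2.resize(T[180:280,260:330],(280,400))]))"
```

```text
pos [0.3927 0.12   0.1509] yaw -0.2813
top [ 0.5479  0.0769 -0.2825] err 535 672.0 centre rel foot: along -33.8 across 1.1 yaw err 0.001 grip->centre 0.1611
side [ 0.5658  0.0608 -0.402 ] err 164 637.0 centre rel foot: along -12.0 across -9.4 yaw err -0.118 grip->centre 0.183
```

View pics/c4.png

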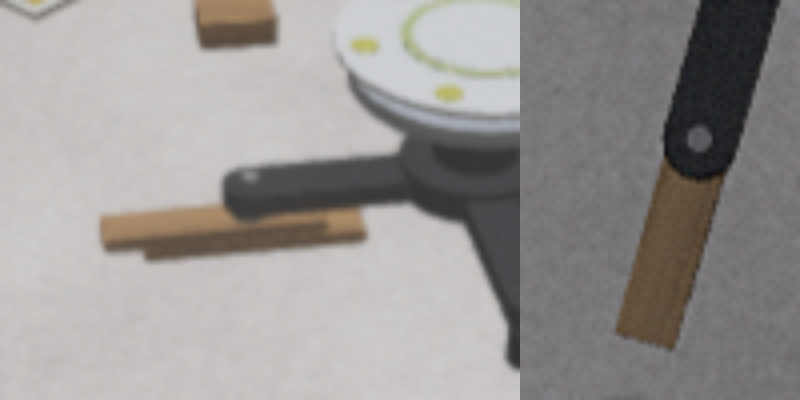

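The final crops show both slips stacked flat under the bare arm. They line up with it, B's nose reaches well past the arm end, and the wheel stands where it was. The robot is clear, so I'm handing in.

```bash
python3 -c "
from rig import manip; print(manip.sign_off())"
```

```text
the job is handed in; nothing more can be done
None
```

Both slips lie stacked flat under the bare foot, the wheel looked undisturbed in the last pictures, and I handed the job in at about 18 s; no verdict came back.

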